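# Carry the warmed reagents over in order

## Robot

A 6-joint arm with a two-finger parallel gripper is mounted at the origin on the work surface. World frame = base frame: x ahead of the robot, y to its left, z up, the work surface at z = 0. Lengths are in mm, angles in rad, forces in N, time in s.
With the tool pointing down it reaches from about 300 to 775 mm from the base axis. Payload 14.6 kg.
Tool frame: the origin (TCP) lies between the finger pads; the fingertips stand 25 mm ahead of it and the grasp point (between the pads) lies 6 mm ahead of it; z points along the fingers, y is the line along which they close (so a half turn about z gives the same grasp; the last joint's range is limited). The gripper opens to 94 mm and grips with 3 to 60 N. Pads are 16 mm wide; open, the fingers measure 119 mm over their backs; the gripper's body (75 mm by 177 mm) begins 78 mm behind the grasp point.
Start: joints at [-1.179, 0.3, 1.521, -0, 1.321, -0.067], TCP at [243.572, -493.115, 230.446] pointing down, gripper open.
Joint ranges: [-3.03, 3.03], [-0.79, 2.21], [0.23, 2.52], [-1.04, 4.18], [0, 3.07], [-2.55, 2.55]. Speed limits (rad/s): [2.22, 2.22, 2.57, 3.14, 3.14, 3.14].

## Interface

Orientations are given as [roll, pitch, yaw] about the fixed x, y, z axes, in that order (R = Rz(yaw) Ry(pitch) Rx(roll)).
In Python, from cell import manip gives the robot as it stands. The module is installed in compiled form; this text tells all that it offers.
- The arm moves only by the tool step_arm, never from a script. Its argument "series" is one flat list of numbers, 5 for each row, row after row: the shift along the world's x, y, z in mm, then the turn about the world's z in rad, then the closure, from 0 (fully open) to 1 (shut). In form: [dx, dy, dz, spin, jaw, dx, dy, dz, spin, jaw, ...]. A call has 1 to 20 rows; each row shifts and turns the commanded pose from where the row before left it; what a row does not reach is not made up. A row lasts 1/8 s, in which the tool goes at most 62.5 mm and 10.7 degrees, less where a joint would pass 70% of its speed; a pose out of reach is approached as far as the arm can. A call is refused whole if a number of a shift passes 62.5 or a number of a turn 0.188, either way. A call with a gripper value outside its range is refused whole. The fingers move at their own pace and stop on an object; "squeeze" is the grip in N (left out, the last holds). Time passes only in rows, so rows that do not move let the fingers close. It gives the time, the measured TCP pose, the force, the opening and the grip force at its end, in the units of the state.
- manip.read_state(): the state, without advancing time (a new reading comes with each control period).
- manip.camera(name): name is "side" or "top"; returns (picture, depth): 480x640x3 uint8, blue, green, red; 480x640 float32, mm along the optical axis (not along the pixel's ray), 0 where there is no reading.
- manip.camera_info(name): a dict with "fovy" (degrees; the focal length in pixels is half the picture's height over the tangent of half this angle, whatever the lens; pixels are square), "cx", "cy" (the principal point, pixels), "k1" (the pictures are not rectified: a ray, as slopes to the right and down, at radius r is drawn at 1 + k1 r^2 times it, then the intrinsics apply), "eye" and "orientation" of the camera in the world. Camera axes: x right, y down, z forward; pixel columns grow to the right and rows downward; lengths in mm; the calibration is good to about 2 mm. A picture is of the moment at which its call begins. camera_info takes no time and is no camera call.
- manip.sign_off(): hands the job in; it is judged then, once.
The state is a dict: "clock": time; "joints": joint angles; "qd": joint speeds; "effort": joint torques, N m; "eef_pos": TCP position; "eef_rot": TCP orientation; "wrist_force": force on the tool from outside, world axes, zero at the start; "moment": the same for the moment, N m; "finger_gap": finger opening in mm; "finger_force": force on a finger pad.
Only numpy, scipy, OpenCV 4.12 (cv2) and the standard library are available. Lean on these libraries where they do the work, as an engineer would, in place of code of your own. Each camera call takes 0.05 s, during which the arm holds its last target. There are 200 camera calls.

## Task

The four reagent bottles warming in the dry-block heater are due on the analyser: move them into the green carrier tray, one to a bay, in the same order as they stand in the heater, so that the bottle nearest the heater's control panel goes into the bay next to the tray's handle, and so on along the row. Keep them upright, set them down without dropping them, and leave the timer and beaker where they are.

Things in the scene. Friction and masses are not known exactly. Their poses are not given: they have to be found in the camera images.
- vial_mid (a point): White plastic reagent bottle with a blue screw cap, the small vial: round body 30 mm in diameter up to 52 mm, cap 27 mm in diameter, 78 mm tall in all. It starts standing in the 15 mm deep well of its own aluminium module in the heater and is clear above that. Point at its centre, half-way up; z is up along the bottle.
- jar_mid (a point): White plastic reagent bottle with a blue screw cap, the wide jar: round body 42 mm in diameter up to 58 mm, broad cap 40 mm in diameter, 80 mm tall in all. It starts standing in the 15 mm deep well of its own aluminium module in the heater and is clear above that. Point at its centre, half-way up; z is up along the bottle.
- tall_mid (a point): White plastic reagent bottle with a blue screw cap, the tall bottle: round body 32 mm in diameter up to 66 mm, sloping shoulder, slim cap 18 mm in diameter, 98 mm tall in all. It starts standing in the 15 mm deep well of its own aluminium module in the heater and is clear above that. Point at its centre, half-way up; z is up along the bottle.
- square_mid (a point): White plastic reagent bottle with a blue screw cap, the square bottle: body 38 x 38 mm up to 62 mm, round cap 26 mm in diameter, 88 mm tall in all. It starts standing in the 15 mm deep well of its own aluminium module in the heater and is clear above that. Point at its centre, half-way up; z is up along the bottle; its flat sides start along and across the row.
- mod_vial: Aluminium heater module, a fixed block 58 x 58 x 45 mm that never moves, with a round well 37 mm wide in which the small vial starts. Origin at the centre of its underside, 30 mm above the bench: top 75 mm above the bench, well floor 60 mm above the bench. Its x axis runs along the row of modules and points away from the heater's control panel; y runs across the row.
- mod_jar: Aluminium heater module, a fixed block 58 x 58 x 45 mm that never moves, with a round well 47 mm wide in which the wide jar starts. Origin at the centre of its underside, 30 mm above the bench: top 75 mm above the bench, well floor 60 mm above the bench. Its x axis runs along the row of modules and points away from the heater's control panel; y runs across the row.
- mod_tall: Aluminium heater module, a fixed block 58 x 58 x 45 mm that never moves, with a round well 39 mm wide in which the tall bottle starts. Origin at the centre of its underside, 30 mm above the bench: top 75 mm above the bench, well floor 60 mm above the bench. Its x axis runs along the row of modules and points away from the heater's control panel; y runs across the row.
- mod_square: Aluminium heater module, a fixed block 58 x 58 x 45 mm that never moves, with a square well 44 mm wide in which the square bottle starts. Origin at the centre of its underside, 30 mm above the bench: top 75 mm above the bench, well floor 60 mm above the bench. Its x axis runs along the row of modules and points away from the heater's control panel; y runs across the row.
- heater: White dry-block heater, fixed, holding the four modules in a straight row in any order, centres 60 mm apart. 88 mm wide (100 mm at the panel), rims 69 mm high. Its sloping control panel with a blue display and keys is at the -x end of the row, reaching 193 mm from the origin and at most 74 mm high. Origin on the bench under the middle of the row, x along the row away from the panel, z up.
- tray: Green plastic carrier tray, fixed on the bench, 252 x 66 mm, 22 mm high, with four square bays in a row, each 58 x 58 mm inside, between walls 4 mm thick; bay floor 4 mm above the bench. Origin at the centre of its underside, x along the row. Bay centres at x = -93, -31, +31, +93 mm, y = 0. A flat loop handle stands out 38 mm from the -x end, 21 mm high, next to the bay at x = -93 mm.
- timer: Bystander: small white bench timer, 30 x 66 x 62 mm high, loose, between heater and tray. Origin at the centre of its underside.
- beaker: Bystander: glass beaker, 56 mm wide, 70 mm high, loose, between heater and tray. Origin at the centre of its underside.

How it is judged (in metres and radians):
At the end, for the whole second after the job is handed in: All four bottles stand upright (within 6 degrees) and at rest on the bay floors of the green tray, one in each bay, released; counted from the handle their order is the order of their modules in the heater counted from the control panel (y of vial_mid in the frame of tray between -0.029 and 0.029 m and z of vial_mid in the frame of tray below 0.049 m and angle between each of vial_mid, jar_mid, tall_mid, square_mid's own z axis and vertical below 0.1 rad and linear speed of each of vial, jar, tall, square below 0.02 m/s and angular speed of each of vial, jar, tall, square below 0.2 rad/s and y of jar_mid in the frame of tray between -0.029 and 0.029 m and z of jar_mid in the frame of tray below 0.05 m and y of tall_mid in the frame of tray between -0.029 and 0.029 m and z of tall_mid in the frame of tray below 0.059 m and y of square_mid in the frame of tray between -0.029 and 0.029 m and z of square_mid in the frame of tray below 0.054 m and ((x of mod_vial in the frame of heater between -0.12 and -0.06 m and x of vial_mid in the frame of tray between -0.124 and -0.062 m) or (x of mod_vial in the frame of heater between -0.06 and 0 m and x of vial_mid in the frame of tray between -0.062 and 0 m) or (x of mod_vial in the frame of heater between 0 and 0.06 m and x of vial_mid in the frame of tray between 0 and 0.062 m) or (x of mod_vial in the frame of heater between 0.06 and 0.12 m and x of vial_mid in the frame of tray between 0.062 and 0.124 m)) and ((x of mod_jar in the frame of heater between -0.12 and -0.06 m and x of jar_mid in the frame of tray between -0.124 and -0.062 m) or (x of mod_jar in the frame of heater between -0.06 and 0 m and x of jar_mid in the frame of tray between -0.062 and 0 m) or (x of mod_jar in the frame of heater between 0 and 0.06 m and x of jar_mid in the frame of tray between 0 and 0.062 m) or (x of mod_jar in the frame of heater between 0.06 and 0.12 m and x of jar_mid in the frame of tray between 0.062 and 0.124 m)) and ((x of mod_tall in the frame of heater between -0.12 and -0.06 m and x of tall_mid in the frame of tray between -0.124 and -0.062 m) or (x of mod_tall in the frame of heater between -0.06 and 0 m and x of tall_mid in the frame of tray between -0.062 and 0 m) or (x of mod_tall in the frame of heater between 0 and 0.06 m and x of tall_mid in the frame of tray between 0 and 0.062 m) or (x of mod_tall in the frame of heater between 0.06 and 0.12 m and x of tall_mid in the frame of tray between 0.062 and 0.124 m)) and ((x of mod_square in the frame of heater between -0.12 and -0.06 m and x of square_mid in the frame of tray between -0.124 and -0.062 m) or (x of mod_square in the frame of heater between -0.06 and 0 m and x of square_mid in the frame of tray between -0.062 and 0 m) or (x of mod_square in the frame of heater between 0 and 0.06 m and x of square_mid in the frame of tray between 0 and 0.062 m) or (x of mod_square in the frame of heater between 0.06 and 0.12 m and x of square_mid in the frame of tray between 0.062 and 0.124 m))); the robot touches nothing.
It fails at once if a bottle is tipped over (leaning more than 40 degrees) (angle between any of vial_mid, jar_mid, tall_mid, square_mid's own z axis and vertical above 0.7 rad).
It fails at once if a bottle is dropped (falls freely from more than about 20 mm) ((contact force between vial and anything else below 0.01 N and linear speed of vial above 0.65 m/s) or (contact force between jar and anything else below 0.01 N and linear speed of jar above 0.65 m/s) or (contact force between tall and anything else below 0.01 N and linear speed of tall above 0.65 m/s) or (contact force between square and anything else below 0.01 N and linear speed of square above 0.65 m/s)).
It fails at once if the timer is shifted by more than 30 mm (distance of timer from where it was at the start of the episode above 0.03 m).
It fails at once if the beaker is shifted by more than 30 mm (distance of beaker from where it was at the start of the episode above 0.03 m).
It also fails if it takes over 128 s, if anything falls off the work surface, if the arm or the gripper's body presses on something with over 40 N, if the wrist force passes 120 N, or if a joint passes its speed limit or range.

## Working session

There is one attempt and no reset: what is moved stays moved. The work goes in short steps, Python scripts to look and compute and a tool call to move; the robot and the scene stay as the last step left them, time stands still between calls to the robot, and variables do not carry over. Pictures are saved under pics/ and viewed, at most 14 in all, crops included, and the job is handed in when it is done.

Besides the shell and the picture viewer there is one more tool, called after "Emit:" by a JSON object that holds its "method" and its "body", one argument or row to a line. step_arm: Moves the arm, as the interface text tells. Its arguments: {"type":"object","properties":{"series":{"type":"array"},"squeeze":{"type":"number"}},"required":["series"]}

```bash
mkdir -p pics; cat > h.py <<'E'
import numpy as np, cv2
from cell import manip
def RPY(o):
    r,p,y=o
    c,s=np.cos,np.sin
    return np.array([[c(y),-s(y),0],[s(y),c(y),0],[0,0,1]])@np.array([[c(p),0,s(p)],[0,1,0],[-s(p),0,c(p)]])@np.array([[1,0,0],[0,c(r),-s(r)],[0,s(r),c(r)]])
def KD(i):
    f=240/np.tan(np.radians(i["fovy"])/2)
    return np.array([[f,0,i["cx"]],[0,f,i["cy"]],[0,0,1]]),np.array([i["k1"],0,0,0,0])
def rays(i,px):
    K,D=KD(i)
    n=cv2.undistortPoints(np.float64(px).reshape(-1,1,2),K,D)[:,0]
    return np.c_[n,np.ones(len(n))]@RPY(i["orientation"]).T
def onplane(name,px,z):
    i=manip.camera_info(name); d=rays(i,px); e=np.array(i["eye"])
    return e+d*((z-e[2])/d[:,2])[:,None]
def cloud(name,depth):
    i=manip.camera_info(name); v,u=np.mgrid[:480,:640]
    return (np.array(i["eye"])+rays(i,np.c_[u.ravel(),v.ravel()])*depth.reshape(-1,1)).reshape(480,640,3)
E
python3 - <<'E'
from h import *
for n in("side","top"):
    p,d=manip.camera(n); cv2.imwrite(f"pics/{n}0.png",p); np.save(n+"0.npy",d); print(n,manip.camera_info(n))
print(manip.read_state())
E
```

```text
side {'fovy': 53.349549151459826, 'cx': 311.97987812163717, 'cy': 242.87527497903102, 'k1': -0.12291114978283679, 'eye': array([ 382.63625321, -687.39542642,  491.31329152]), 'orientation': array([-2.09587611,  0.01486536, -0.26426862])}
top {'fovy': 54.88623509030423, 'cx': 319.7415697813276, 'cy': 235.9164954646876, 'k1': -0.07290519912986194, 'eye': array([426.46669302, -11.79344435, 924.3276084 ]), 'orientation': array([-3.0117867 ,  0.00748217, -1.54283158])}
{'clock': 0.1, 'joints': array([-1.17858806e+00,  3.00391054e-01,  1.52149156e+00, -4.50686438e-05,
        1.32072614e+00, -6.65761777e-02]), 'qd': array([ 1.76063466e-03, -1.37387092e-03, -2.27001200e-03,  1.74051419e-03,
        5.79538139e-05,  1.12562942e-03]), 'effort': array([ 1.07043561e-03, -5.32642722e+01, -3.53285050e+01,  7.09787384e-02,
        2.35055108e-02, -4.62749676e-05]), 'eef_pos': array([ 243.49253372, -492.93418748,  229.96810377]), 'eef_rot': array([-3.14057590e+00, -2.40390683e-05,  4.58795608e-01]), 'wrist_force': array([-0.20116396,  0.47505878,  0.52528415]), 'moment': array([ 0.02673254, -0.0402696 , -0.03398363]), 'finger_force': 0.0, 'finger_gap': 94.01468191202214}
```

View pics/top0.png

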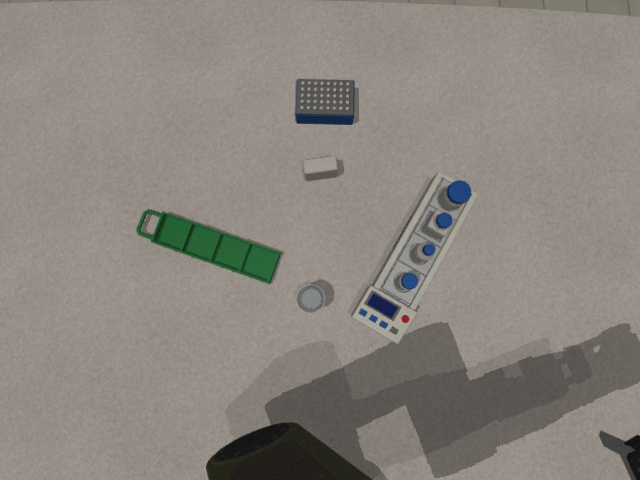

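View pics/side0.png

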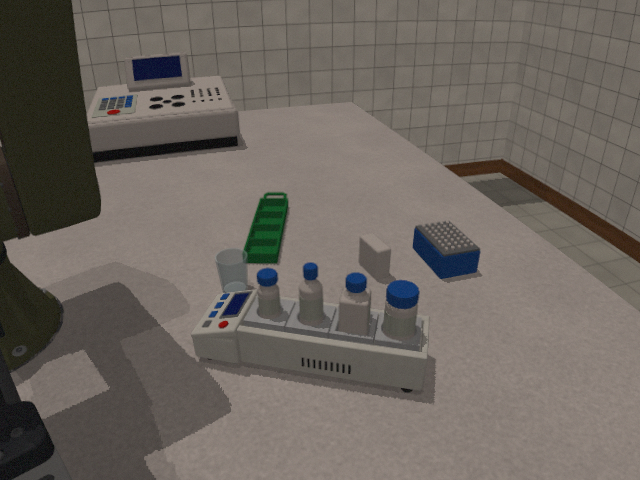

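The top view shows the heater with its panel at about (385,310). From the panel the order is vial (408,281), tall (428,250), square (443,221), jar (458,192). The tray handle is at (150,223), the beaker at (311,298) and the timer at (321,167).

```bash
python3 - <<'E'
from h import *
p=cv2.imread("pics/top0.png"); d=np.load("top0.npy"); C=cloud("top",d)
hsv=cv2.cvtColor(p,cv2.COLOR_BGR2HSV)
blue=cv2.inRange(hsv,(100,120,60),(130,255,255))
B={}
for nm,u,v,z in(("vial",408,281,138),("tall",428,250,158),("square",443,221,148),("jar",458,192,140)):
    m=np.zeros((480,640),bool); m[v-18:v+19,u-18:u+19]=1
    m&=(blue>0)&(abs(C[...,2]-z)<6)
    vv,uu=np.nonzero(m); (cx,cy),r=cv2.minEnclosingCircle(np.c_[uu,vv].astype(np.float32))
    B[nm]=onplane("top",[[uu.mean(),vv.mean()]],z)[0]
    print(nm,m.sum(),cx,cy,r,uu.mean(),vv.mean(),B[nm].round(1),np.median(C[m][:,2]).round(1), onplane("top",[[cx,cy]],z)[0].round(1))
P=np.array([B[k][:2] for k in B]); print(np.diff(P,axis=0), np.linalg.norm(np.diff(P,axis=0),axis=1))
x=P[3]-P[0]; print("row yaw",np.arctan2(x[1],x[0]),"mid",P.mean(0))
g=cv2.inRange(hsv,(55,100,40),(80,255,255)); 
# tray: rim points
m=(g>0); Q=C[m]; print("tray z",np.percentile(Q[:,2],[5,50,95]))
for lo,hi in((16,28),):
    k=m&(C[...,2]>lo)&(C[...,2]<hi); vv,uu=np.nonzero(k)
    W=onplane("top",np.c_[uu,vv],22)[:,:2]; 
    print(len(W),cv2.minAreaRect(W.astype(np.float32)))
cnt=max(cv2.findContours(g,0,2)[0],key=cv2.contourArea)
W=onplane("top",cnt[:,0],22)[:,:2].astype(np.float32); r=cv2.minAreaRect(W); print(r,cv2.boxPoints(r))
for nm,u,v,s in(("timer",321,167,26),("beaker",311,298,24)):
    c=C[v-s:v+s,u-s:u+s].reshape(-1,3); c=c[c[:,2]>40]; print(nm,cv2.minAreaRect(c[:,:2].astype(np.float32)),c[:,2].max())
E
```

```text
vial 197 409.2826232910156 280.84783935546875 7.935635089874268 409.3299492385787 280.75634517766497 [ 456.3 -157.2  138. ] 138.7 [ 456.1 -157.2  138. ]
tall 93 428.6803283691406 248.99180603027344 5.680431842803955 428.86021505376345 249.19354838709677 [ 508.9 -186.1  158. ] 158.8 [ 509.2 -185.8  158. ]
square 167 444.0 220.0 7.280210018157959 444.1437125748503 219.89820359281438 [ 560.9 -214.7  148. ] 148.2 [ 560.7 -214.5  148. ]
jar 420 458.6499938964844 191.5785675048828 11.85457992553711 458.81904761904764 191.69761904761904 [ 612.9 -243.1  140. ] 140.4 [ 613.1 -242.8  140. ]
[[ 52.5999256  -28.81504923]
 [ 52.04431449 -28.68804501]
 [ 51.93576697 -28.37026513]] [59.97548862 59.42738929 59.1793531 ]
row yaw -0.5016379512638772 mid [ 534.72819116 -200.28770559]
tray z [ 2.89206623  6.10568146 23.99512144]
999 ((522.3153686523438, 222.70382690429688), (287.338134765625, 65.27545928955078), 72.44314575195312)
((522.0880126953125, 221.9852294921875), (288.845458984375, 65.27545928955078), 72.44314575195312) [[447.4052   94.13522]
 [509.64005  74.44476]
 [596.7708  349.83524]
 [534.536   369.5257 ]]
timer ((563.624267578125, -19.438373565673828), (266.6707763671875, 66.099853515625), 10.731087684631348) 924.3276084030045
beaker ((422.04266357421875, 12.844783782958984), (54.36441421508789, 53.052616119384766), 46.700016021728516) 924.3276084030045
```

Emit:
{"method": "step_arm", "body": {
  "series": [15.2,24,0,0.156,0,15.2,24,0,0.156,0,15.2,24,0,0.156,0,15.2,24,0,0.156,0,15.2,24,0,0.156,0,15.2,24,0,0.156,0,15.2,24,0,0.156,0,15.2,24,0,0.156,0,15.2,24,0,0.156,0,15.2,24,0,0.156,0,15.2,24,0,0.156,0,15.2,24,0,0.156,0,15.2,24,0,0.156,0,15.2,24,0,0.156,0,0,0,0,0,0,0,0,0,0,0],
  "squeeze": 30
}}

```text
clock: 2.1
eef_pos: [456.1, -157.5, 230.3]
eef_rot: [-3.141, -0.0, 2.64]
wrist_force: [-0.4, -0.7, 0.5]
finger_gap: 93.9
finger_force: 0.0
```

Emit:
{"method": "step_arm", "body": {
  "series": [0,0,-20,0,0,0,0,-20,0,0,0,0,-20,0,0,0,0,0,0,0,0,0,0,0,0]
}}

```text
clock: 2.72
eef_pos: [456.4, -157.7, 171.2]
eef_rot: [3.142, 0.001, 2.641]
wrist_force: [-0.5, -0.1, 0.1]
finger_gap: 93.9
finger_force: 0.0
```

```bash
python3 - <<'E'
from h import *
p,d=manip.camera("side"); q,_=manip.camera("top")
a=cv2.resize(p[180:420,120:440],(640,480)); cv2.imwrite("pics/s1.png",a); cv2.imwrite("pics/t1.png",cv2.resize(q[160:360,330:530],(600,600)))
E
```

```text
(no output)
```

View pics/s1.png

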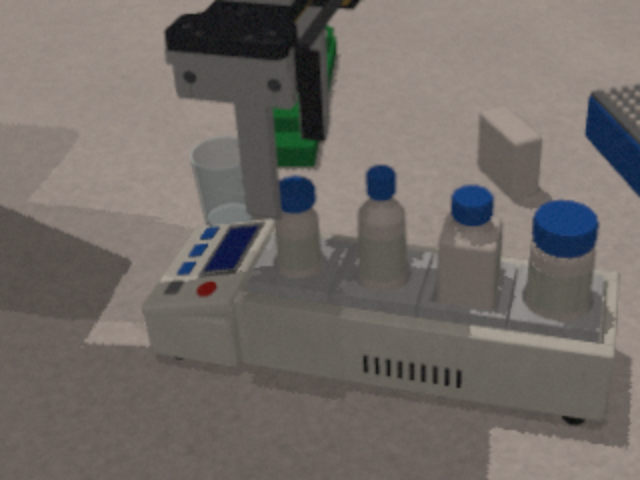

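The near fingertip is at about (262,215) and the far one at about (313,137), with the vial's cap between them at (297,190). I'll check the offset along the row in numbers.

```bash
python3 - <<'E'
from h import *
p=cv2.imread("pics/side0.png"); d=np.load("side0.npy"); C=cloud("side",d)
hsv=cv2.cvtColor(p,cv2.COLOR_BGR2HSV); blue=cv2.inRange(hsv,(100,120,60),(130,255,255))
x=np.array([.877,-.481])
for nm,u,v,z,P in(("vial",267,277,138,(456.3,-157.2)),("tall",311,271,158,(508.9,-186.1)),("square",356,283,148,(560.9,-214.7)),("jar",403,292,140,(612.9,-243.1))):
    m=np.zeros((480,640),bool); m[v-14:v+15,u-20:u+21]=1; m&=(blue>0)&(C[...,2]>80)
    vv,uu=np.nonzero(m); top=m&(abs(C[...,2]-z)<3)
    uc=(uu.min()+uu.max())/2
    i=manip.camera_info("side"); r=rays(i,[[uc,vv.mean()]])[0]; e=np.array(i["eye"])
    n=np.array([r[1],-r[0]])/np.hypot(*r[:2]); print(nm,"lateral err of P vs ray (mm)",n@(np.array(P)-e[:2]),"n",n.round(2),C[top].mean(0).round(1),top.sum())
s=manip.read_state(); print(s["eef_pos"])
p,d=manip.camera("side"); C=cloud("side",d)
m=(C[...,2]>148)&(C[...,2]<168)&(np.hypot(C[...,0]-456,C[...,1]+157)<75)
Q=C[m][:,:2]-s["eef_pos"][:2]; a=Q@x; b=Q@np.array([.481,.877])
for k in(b<-30,b>30): print(k.sum(),np.percentile(a[k],[2,50,98]).round(1),np.percentile(b[k],[2,50,98]).round(1))
E
```

```text
vial lateral err of P vs ray (mm) -0.9747616337184835 n [ 0.99 -0.14] [ 457.3 -161.4  138.5] 196
tall lateral err of P vs ray (mm) -1.4211761676901926 n [ 0.97 -0.25] [ 509.3 -189.7  158.2] 96
square lateral err of P vs ray (mm) -1.8951887254202464 n [ 0.93 -0.36] [ 561.5 -218.4  148.5] 207
jar lateral err of P vs ray (mm) -3.2047468328018214 n [ 0.88 -0.47] [ 613.8 -247.3  140.5] 491
[ 456.59295253 -157.49001762  171.33651126]
167 [-8.3  3.3 10.7] [-59.2 -57.8 -48.3]
166 [-8.4  1.9  9.3] [46.2 48.4 55.6]
```

Emit:
{"method": "step_arm", "body": {
  "series": [0,-1,-16,0,0,0,0,-16,0,0,0,0,-15,0,0,0,0,-15,0,0,0,0,0,0,0,0,0,0,0,1,0,0,0,0,1,0,0,0,0,1,0,0,0,0,1,0,0,0,0,1,0,0,0,0,1,0,0,0,0,1,0,0,0,0,1]
}}

```text
clock: 4.5
eef_pos: [456.4, -158.1, 108.4]
eef_rot: [-3.142, 0.0, 2.643]
wrist_force: [-0.5, 0.2, 0.5]
finger_gap: 29.4
finger_force: 30.0
```

Emit:
{"method": "step_arm", "body": {
  "series": [0,0,8,0,1,0,0,16,0,1,0,0,24,0,1,0,0,24,0,1,0,0,24,0,1,0,0,17,0,1,0,0,8,0,1,0,0,0,0,1]
}}

```text
clock: 5.5
eef_pos: [456.5, -158.1, 230.0]
eef_rot: [3.142, 0.001, 2.643]
wrist_force: [-0.1, 0.2, -1.2]
finger_gap: 29.7
finger_force: 30.0
```

Emit:
{"method": "step_arm", "body": {
  "series": [3,15,0,-0.05,1,6,30,0,-0.1,1,7.3,37.5,0,-0.115,1,7.3,37.5,0,-0.115,1,7.3,37.5,0,-0.115,1,7.3,37.5,0,-0.115,1,7.3,37.5,0,-0.115,1,7.3,37.5,0,-0.115,1,7.3,37.5,0,-0.115,1,7.3,37.5,0,-0.115,1,7.3,37.5,0,-0.115,1,7.3,37.5,0,-0.115,1,4,20,0,-0.06,1,2,10,0,-0.02,1,0,0,0,0,1,0,0,0,0,1]
}}

```text
clock: 7.5
eef_pos: [544.4, 291.1, 229.4]
eef_rot: [-3.142, 0.0, 1.263]
wrist_force: [-0.6, -0.5, -0.6]
finger_gap: 29.8
finger_force: 30.0
```

```bash
python3 - <<'E'
from h import *
q,_=manip.camera("top"); p,d=manip.camera("side")
cv2.imwrite("pics/c2.png",np.hstack([cv2.resize(p[80:300,180:400],(400,400)),cv2.resize(q[150:330,110:290],(400,400))]))
E
```

```text
(no output)
```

View pics/c2.png

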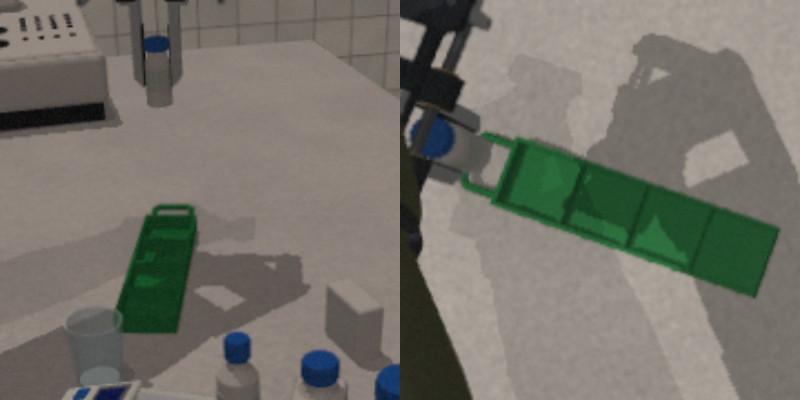

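The vial hangs upright in the grip at (159,75) in the left crop and is heading for the handle bay. I'll lower it part way and check it against the bay.

Emit:
{"method": "step_arm", "body": {
  "series": [0,1,-20,0,1,0,0,-25,0,1,0,0,-25,0,1,0,0,-25,0,1,0,0,-20,0,1,0,0,-5,0,1,0,0,0,0,1]
}}

```text
clock: 8.48
eef_pos: [544.6, 292.7, 109.9]
eef_rot: [3.141, -0.0, 1.263]
wrist_force: [1.3, 0.4, -1.0]
finger_gap: 29.5
finger_force: 30.0
```

```bash
python3 - <<'E'
from h import *
def proj(n,P):
    i=manip.camera_info(n);K,D=KD(i);R=RPY(i["orientation"]).T
    return cv2.projectPoints(np.float64(P),cv2.Rodrigues(R)[0],-R@np.array(i["eye"]),K,D)[0][:,0]
s=manip.read_state(); print(s["eef_pos"])
q,_=manip.camera("top"); p,d=manip.camera("side")
c=np.array([516.4,203.9]); u=np.array([.302,.9533]); w=np.array([u[1],-u[0]])
for n,im in(("side",p),("top",q)):
    for k in(93,31,-31,-93):
        for z,h,col in((4,29,(0,0,255)),(22,29,(0,255,255))):
            pts=[np.r_[c+u*(k+a*h)+w*b*h,z] for a,b in((1,1),(1,-1),(-1,-1),(-1,1))]
            cv2.polylines(im,[np.int32(np.round(proj(n,pts)*16))],True,col,1,shift=4)
    x,y,z=s["eef_pos"]; b=proj(n,[(x,y,z-6-43),(x,y,4)])
    cv2.line(im,*[tuple(map(int,np.round(t))) for t in b],(255,0,255),1)
cv2.imwrite("pics/c3.png",np.hstack([cv2.resize(p[120:280,200:360],(400,400)),cv2.resize(q[170:310,130:290],(400,400))]))
E
```

```text
[544.56462616 292.73346933 109.94841698]
```

View pics/c3.png

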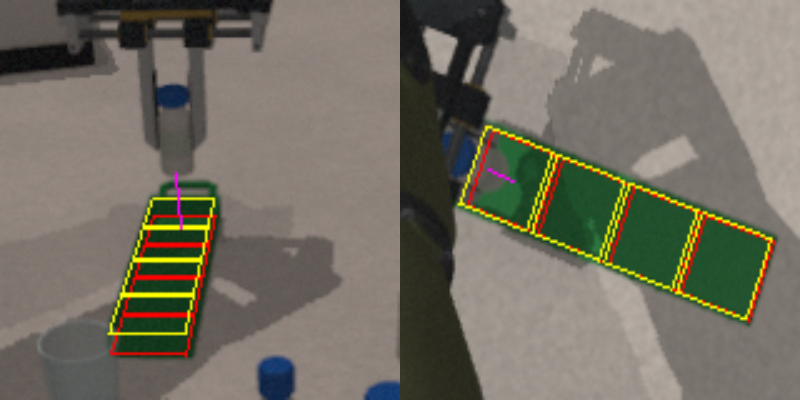

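The model outlines lie on the tray in both views, and the vial's drop line (magenta) ends in the handle bay. It's safe to lower.

Emit:
{"method": "step_arm", "body": {
  "series": [0,0,-15,0,1,0,0,-15,0,1,0,0,-15,0,1,0,0,-6,0,1,0,0,-4,0,1,0,0,-2,0,1,0,0,0,0,1,0,0,0,0,1,0,0,0,0,0.7,0,0,0,0,0.6,0,0,0,0,0.3,0,0,0,0,0,0,0,0,0,0,0,0,0,0,0]
}}

```text
clock: 10.32
eef_pos: [544.4, 292.9, 52.4]
eef_rot: [-3.142, -0.0, 1.263]
wrist_force: [-0.4, -0.5, -0.4]
finger_gap: 74.0
finger_force: 0.0
```

```bash
cat > chk.py <<'E'
from h import *
import sys
p,d=manip.camera("side"); C=cloud("side",d)
hsv=cv2.cvtColor(p,cv2.COLOR_BGR2HSV); b=cv2.inRange(hsv,(100,120,60),(130,255,255)); b[230:]*=1
c=np.array([516.4,203.9]); u=np.array([.302,.9533]); w=np.array([u[1],-u[0]])
T=np.stack([-(C[...,:2]-c)@u,(C[...,:2]-c)@w],-1)
m=(b>0)&(abs(T[...,1])<40)&(abs(T[...,0])<135)&(C[...,2]>40)
n,l,st,_=cv2.connectedComponentsWithStats(m.astype(np.uint8))
for k in range(1,n):
    if st[k,4]>15: print("tray xy",np.median(T[l==k],0).round(1),"ztop",np.percentile(C[l==k][:,2],97).round(1),"px",st[k])
cv2.imwrite(sys.argv[1],cv2.resize(p[120:440,180:500],(600,600)))
s=manip.read_state(); print(s["eef_pos"],s["finger_gap"],s["clock"])
E
python3 chk.py pics/s4.png
```

```text
tray xy [-84.1   1.3] ztop 82.9 px [265 179  11   8  82]
[544.3839769  292.89506728  52.47061082] 77.91634295127434 10.375
```

View pics/s4.png

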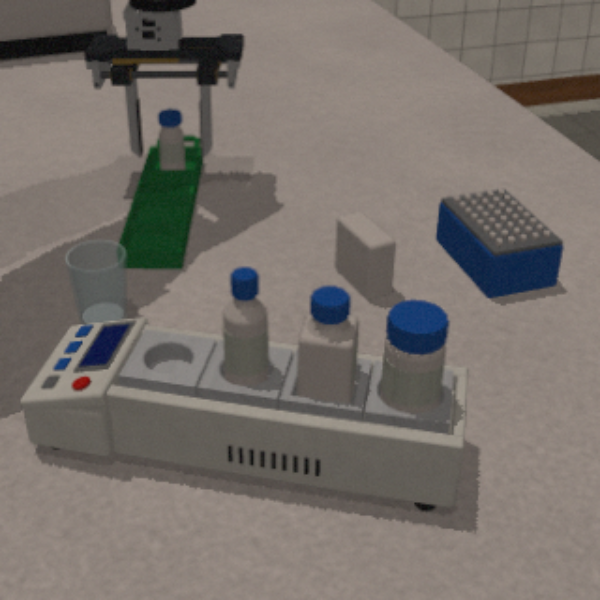

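The vial stands upright in the handle bay (top at 83 mm), the fingers are clear on both sides, and the timer and beaker haven't moved. Next is the tall bottle.

Emit:
{"method": "step_arm", "body": {
  "series": [0,0,12,0,0,0,0,25,0,0,0,0,35,0,0,0,0,35,0,0,0,0,35,0,0,0,0,35,0,0,-2.9,-40,0,0.115,0,-2.9,-40,0,0.115,0,-2.9,-40,0,0.115,0,-2.9,-40,0,0.115,0,-2.9,-40,0,0.115,0,-2.9,-40,0,0.115,0,-2.9,-40,0,0.115,0,-2.9,-40,0,0.115,0,-2.9,-40,0,0.115,0,-2.9,-40,0,0.115,0,-2.9,-40,0,0.115,0,-2.9,-40,0,0.115,0,0,0,0,0,0,0,0,0,0,0]
}}

```text
clock: 12.88
eef_pos: [509.6, -186.6, 229.9]
eef_rot: [3.141, 0.0, 2.641]
wrist_force: [0.1, 0.9, -0.2]
finger_gap: 93.7
finger_force: 0.0
```

Emit:
{"method": "step_arm", "body": {
  "series": [0,0,-20,0,0,0,0,-25,0,0,0,0,-25,0,0,0,0,-25,0,0,0,0,-16,0,0,0,0,-10,0,0,0,0,0,0,0,0,0,0,0,1,0,0,0,0,1,0,0,0,0,1,0,0,0,0,1,0,0,0,0,1,0,0,0,0,1,0,0,0,0,1,0,0,0,0,1]
}}

```text
clock: 14.75
eef_pos: [509.6, -187.1, 108.4]
eef_rot: [-3.142, -0.0, 2.643]
wrist_force: [-0.0, -0.3, -0.1]
finger_gap: 31.5
finger_force: 30.0
```

Emit:
{"method": "step_arm", "body": {
  "series": [0,0,8,0,1,0,0,16,0,1,0,0,24,0,1,0,0,24,0,1,0,0,24,0,1,0,0,17,0,1,0,0,8,0,1,0,0,0,0,1]
}}

```text
clock: 15.75
eef_pos: [509.6, -187.1, 229.6]
eef_rot: [3.142, 0.0, 2.643]
wrist_force: [-0.9, 1.0, -0.7]
finger_gap: 31.2
finger_force: 30.0
```

Emit:
{"method": "step_arm", "body": {
  "series": [0.5,10,0,-0.03,1,0.8,20,0,-0.05,1,1.25,34,0,-0.115,1,1.25,34,0,-0.115,1,1.25,34,0,-0.115,1,1.25,34,0,-0.115,1,1.25,34,0,-0.115,1,1.25,34,0,-0.115,1,1.25,34,0,-0.115,1,1.25,34,0,-0.115,1,1.25,34,0,-0.115,1,1.25,34,0,-0.115,1,1.25,34,0,-0.115,1,0.5,11,0,-0.03,1,0.5,6,0,0,1,0,0,0,0,1,0,0,0,0,1]
}}

```text
clock: 17.88
eef_pos: [525.7, 233.3, 229.3]
eef_rot: [-3.141, 0.0, 1.268]
wrist_force: [-0.1, -0.0, 0.5]
finger_gap: 31.1
finger_force: 30.0
```

Emit:
{"method": "step_arm", "body": {
  "series": [0,0,-15,0,1,0,0,-25,0,1,0,0,-30,0,1,0,0,-30,0,1,0,0,-30,0,1,0,0,-20,0,1,0,0,-13,0,1,0,0,-8,0,1,0,0,-4,0,1,0,0,-2,0,1,0,0,0,0,1,0,0,0,0,1,0,0,0,0,0.7,0,0,0,0,0.6,0,0,0,0,0.3,0,0,0,0,0,0,0,0,0,0,0,0,0,0,0]
}}

```text
clock: 20.12
eef_pos: [525.6, 233.9, 52.4]
eef_rot: [3.142, 0.0, 1.268]
wrist_force: [0.0, 0.9, 0.6]
finger_gap: 74.0
finger_force: 0.0
```

```bash
python3 chk.py pics/s5.png
```

```text
tray xy [-30.8   3.4] ztop 102.3 px [262 179  14  12 124]
[525.62970161 233.85775757  52.42511993] 78.39189016793152 20.175
```

View pics/s5.png

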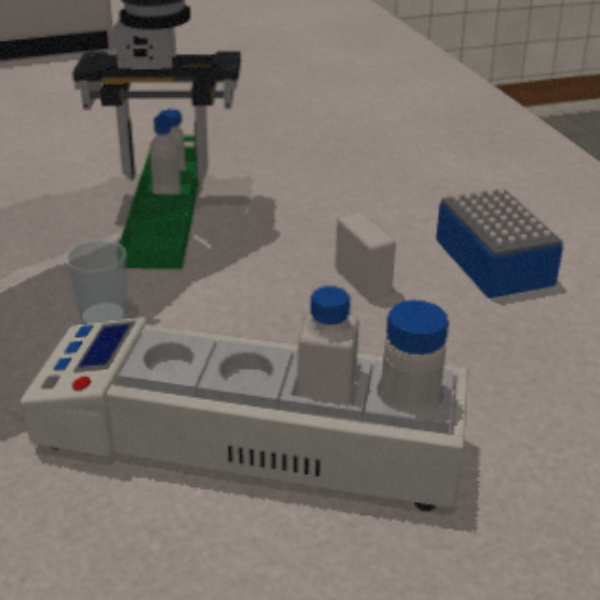

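The tall bottle stands in the second bay (top at 102 mm). Next is the square bottle.

Emit:
{"method": "step_arm", "body": {
  "series": [0,0,12,0,0,0,0,25,0,0,0,0,35,0,0,0,0,35,0,0,0,0,35,0,0,0,0,35,0,0,3.05,-37.4,0,0.1142,0,3.05,-37.4,0,0.1142,0,3.05,-37.4,0,0.1142,0,3.05,-37.4,0,0.1142,0,3.05,-37.4,0,0.1142,0,3.05,-37.4,0,0.1142,0,3.05,-37.4,0,0.1142,0,3.05,-37.4,0,0.1142,0,3.05,-37.4,0,0.1142,0,3.05,-37.4,0,0.1142,0,3.05,-37.4,0,0.1142,0,3.05,-37.4,0,0.1142,0,0,0,0,0,0,0,0,0,0,0]
}}

```text
clock: 22.68
eef_pos: [562.1, -214.4, 229.9]
eef_rot: [3.141, 0.0, 2.637]
wrist_force: [-0.6, -0.4, -0.0]
finger_gap: 94.2
finger_force: 0.0
```

Emit:
{"method": "step_arm", "body": {
  "series": [0,0,-20,0,0,0,0,-25,0,0,0,0,-25,0,0,0,0,-25,0,0,0,0,-16,0,0,0,0,-10,0,0,0,0,0,0,0,0,0,0,0,1,0,0,0,0,1,0,0,0,0,1,0,0,0,0,1,0,0,0,0,1,0,0,0,0,1,0,0,0,0,1,0,0,0,0,1]
}}

```text
clock: 24.55
eef_pos: [562.2, -214.9, 108.5]
eef_rot: [-3.142, -0.0, 2.638]
wrist_force: [0.1, -0.3, 0.3]
finger_gap: 38.0
finger_force: 30.0
```

Emit:
{"method": "step_arm", "body": {
  "series": [0,0,8,0,1,0,0,16,0,1,0,0,24,0,1,0,0,24,0,1,0,0,24,0,1,0,0,17,0,1,0,0,8,0,1,0,0,0,0,1]
}}

```text
clock: 25.55
eef_pos: [562.2, -214.9, 229.6]
eef_rot: [3.142, 0.0, 2.638]
wrist_force: [0.5, 0.2, -1.5]
finger_gap: 37.5
finger_force: 30.0
```

Emit:
{"method": "step_arm", "body": {
  "series": [-1.4,10,0,-0.03,1,-2.8,20,0,-0.05,1,-4.4,31.1,0,-0.115,1,-4.4,31.1,0,-0.115,1,-4.4,31.1,0,-0.115,1,-4.4,31.1,0,-0.115,1,-4.4,31.1,0,-0.115,1,-4.4,31.1,0,-0.115,1,-4.4,31.1,0,-0.115,1,-4.4,31.1,0,-0.115,1,-4.4,31.1,0,-0.115,1,-4.4,31.1,0,-0.115,1,-4.4,31.1,0,-0.115,1,-1.6,11,0,-0.03,1,-0.9,6,0,0,1,0,0,0,0,1,0,0,0,0,1]
}}

```text
clock: 27.68
eef_pos: [507.2, 173.7, 229.3]
eef_rot: [-3.141, 0.0, 1.263]
wrist_force: [-0.0, 0.7, -1.3]
finger_gap: 37.7
finger_force: 30.0
```

Emit:
{"method": "step_arm", "body": {
  "series": [0,0,-15,0,1,0,0,-25,0,1,0,0,-30,0,1,0,0,-30,0,1,0,0,-30,0,1,0,0,-20,0,1,0,0,-13,0,1,0,0,-8,0,1,0,0,-4,0,1,0,0,-2,0,1,0,0,0,0,1,0,0,0,0,1]
}}

```text
clock: 29.18
eef_pos: [507.3, 174.3, 52.8]
eef_rot: [3.141, -0.0, 1.263]
wrist_force: [0.7, 0.5, -1.0]
finger_gap: 38.0
finger_force: 30.0
```

Emit:
{"method": "step_arm", "body": {
  "series": [0,0,0,0,0.6,0,0,0,0,0.5,0,0,0,0,0.3,0,0,0,0,0,0,0,0,0,0,0,0,0,0,0]
}}

```text
clock: 29.92
eef_pos: [507.1, 174.2, 52.5]
eef_rot: [3.142, -0.0, 1.263]
wrist_force: [-0.3, -0.8, 0.2]
finger_gap: 83.4
finger_force: 0.0
```

```bash
python3 chk.py pics/s6.png
```

```text
tray xy [-97.2   1. ] ztop 82.8 px [266 179  10   2  18]
tray xy [-23.4   3.5] ztop 100.5 px [263 185  13   6  56]
tray xy [40.6  2.2] ztop 94.2 px [257 198  13  11 120]
[507.13070228 174.18274963  52.4497554 ] 87.69794536668324 29.975
```

View pics/s6.png

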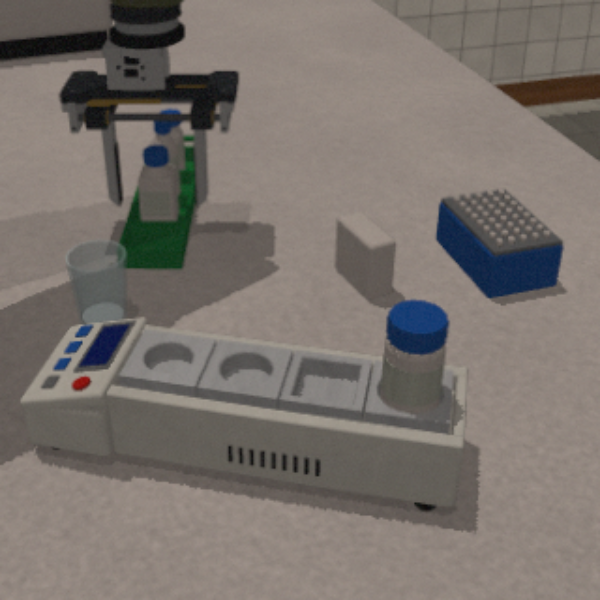

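The square bottle stands in the third bay. The last one is the jar.

Emit:
{"method": "step_arm", "body": {
  "series": [0,0,12,0,0,0,0,25,0,0,0,0,35,0,0,0,0,35,0,0,0,0,35,0,0,0,0,35,0,0,9,-34.9,0,0.1148,0,9,-34.9,0,0.1148,0,9,-34.9,0,0.1148,0,9,-34.9,0,0.1148,0,9,-34.9,0,0.1148,0,9,-34.9,0,0.1148,0,9,-34.9,0,0.1148,0,9,-34.9,0,0.1148,0,9,-34.9,0,0.1148,0,9,-34.9,0,0.1148,0,9,-34.9,0,0.1148,0,9,-34.9,0,0.1148,0,0,0,0,0,0,0,0,0,0,0]
}}

```text
clock: 32.48
eef_pos: [615.0, -244.1, 229.9]
eef_rot: [3.141, 0.0, 2.64]
wrist_force: [0.6, -0.0, 0.2]
finger_gap: 94.0
finger_force: 0.0
```

Emit:
{"method": "step_arm", "body": {
  "series": [0,0,-20,0,0,0,0,-25,0,0,0,0,-25,0,0,0,0,-25,0,0,0,0,-16,0,0,0,0,-10,0,0,0,0,0,0,0,0,0,0,0,1,0,0,0,0,1,0,0,0,0,1,0,0,0,0,1,0,0,0,0,1,0,0,0,0,1,0,0,0,0,1,0,0,0,0,1]
}}

```text
clock: 34.35
eef_pos: [615.1, -244.6, 108.4]
eef_rot: [3.142, -0.0, 2.641]
wrist_force: [0.8, -0.4, 0.3]
finger_gap: 41.8
finger_force: 30.0
```

Emit:
{"method": "step_arm", "body": {
  "series": [0,0,8,0,1,0,0,16,0,1,0,0,24,0,1,0,0,24,0,1,0,0,24,0,1,0,0,17,0,1,0,0,8,0,1,0,0,0,0,1]
}}

```text
clock: 35.35
eef_pos: [615.1, -244.6, 229.6]
eef_rot: [-3.142, 0.0, 2.641]
wrist_force: [0.7, -0.6, -0.7]
finger_gap: 41.7
finger_force: 30.0
```

Emit:
{"method": "step_arm", "body": {
  "series": [-3.5,10,0,-0.03,1,-7,20,0,-0.05,1,-10,28.4,0,-0.115,1,-10,28.4,0,-0.115,1,-10,28.4,0,-0.115,1,-10,28.4,0,-0.115,1,-10,28.4,0,-0.115,1,-10,28.4,0,-0.115,1,-10,28.4,0,-0.115,1,-10,28.4,0,-0.115,1,-10,28.4,0,-0.115,1,-10,28.4,0,-0.115,1,-10,28.4,0,-0.115,1,-4,11,0,-0.03,1,-2.2,6.4,0,0,1,0,0,0,0,1,0,0,0,0,1]
}}

```text
clock: 37.48
eef_pos: [488.5, 114.7, 229.3]
eef_rot: [-3.141, 0.0, 1.266]
wrist_force: [0.2, -0.6, -0.6]
finger_gap: 41.4
finger_force: 30.0
```

Emit:
{"method": "step_arm", "body": {
  "series": [0,0,-15,0,1,0,0,-25,0,1,0,0,-30,0,1,0,0,-30,0,1,0,0,-30,0,1,0,0,-20,0,1,0,0,-13,0,1,0,0,-8,0,1,0,0,-4,0,1,0,0,-2,0,1,0,0,0,0,1,0,0,0,0,1]
}}

```text
clock: 38.98
eef_pos: [488.6, 115.2, 52.8]
eef_rot: [3.141, -0.0, 1.266]
wrist_force: [-0.5, 0.3, -1.8]
finger_gap: 41.2
finger_force: 30.0
```

Emit:
{"method": "step_arm", "body": {
  "series": [0,0,0,0,0.5,0,0,0,0,0.4,0,0,0,0,0.3,0,0,0,0,0,0,0,0,0,0,0,0,0,0,0,0,0,12,0,0,0,0,25,0,0,0,0,35,0,0,0,0,35,0,0,0,0,35,0,0,0,0,35,0,0,0,-30,0,0,0,0,-40,0,0,0,0,-40,0,0,0,0,-40,0,0,0,0,0,0,0,0]
}}

```text
clock: 41.1
eef_pos: [488.3, -36.7, 230.3]
eef_rot: [3.141, 0.0, 1.263]
wrist_force: [-0.5, 0.2, 0.3]
finger_gap: 94.0
finger_force: 0.0
```

```bash
python3 chk.py pics/s7.png; python3 -c "
from h import *
q,_=manip.camera('top'); cv2.imwrite('pics/t7.png',q)"
```

```text
tray xy [-32.4   3.5] ztop 102.3 px [262 179  14  12 126]
tray xy [40.6  1.7] ztop 94.6 px [257 198  13  11 120]
tray xy [105.1   2.3] ztop 86.4 px [249 213  21  17 294]
[488.31859523 -35.46673834 230.15885868] 94.00363604514632 41.15
```

View pics/s7.png

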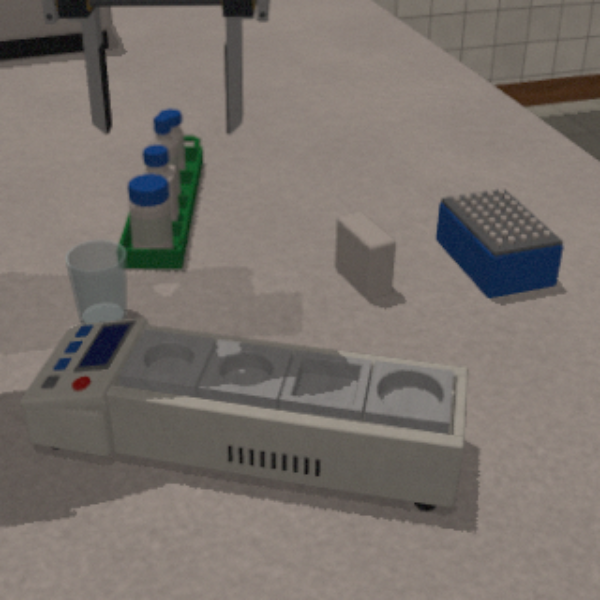

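View pics/t7.png

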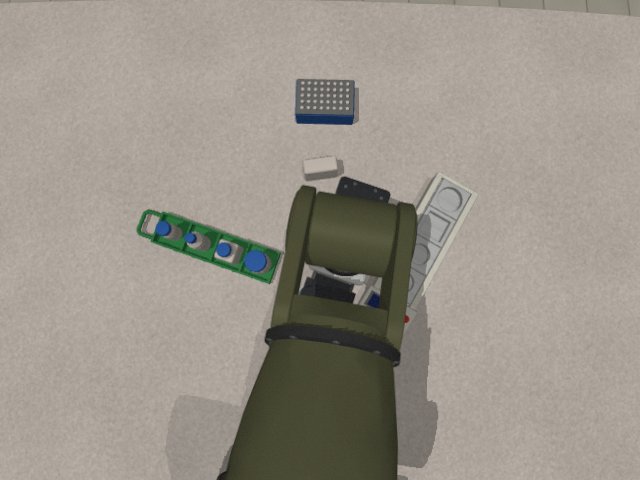

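In the top view all four bottles stand upright, one per bay, at (164,229), (191,239), (225,250) and (257,261). The timer is still at (321,167), and in the side view the beaker hasn't moved. The arm is clear.

```bash
python3 -c "
from cell import manip
print(manip.sign_off())"
```

```text
the job is handed in; nothing more can be done
None
```

All four bottles stand upright in the green tray, in order from the handle: vial, tall, square, jar; the timer and beaker look unmoved, and the job was handed in at about 41 s (no verdict was returned).

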